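Put the loose robot-kit parts back in their stock trays

ROBOT

A 6-joint arm with a two-finger parallel gripper is mounted at the origin on the work surface. World frame = base frame: x ahead of the robot, y to its left, z up, the work surface at z = 0. Lengths are in m, angles in rad, forces in N, time in s.
With the tool pointing down it reaches from about 0.35 to 0.925 m from the base axis. Payload 6.4 kg.
Tool frame: the origin (TCP) lies midway between the tips of the shut fingers; the grasp point (between the pads) lies 19 mm behind it; z points along the fingers, y is the line along which they close (so a half turn about z gives the same grasp; the last joint's range is limited). The gripper opens to 94 mm and grips with 3 to 60 N. Pads are 16 mm wide; open, the fingers measure 119 mm over their backs; the gripper's body (75 mm by 177 mm) begins 78 mm behind the grasp point.
Start: joints at [1.136, 0.245, 1.558, -0, 1.339, -0.174], TCP at [0.168, 0.628, 0.205] pointing down, gripper open.
Joint ranges: [-3.13, 3.13], [-1.02, 2.26], [0.13, 2.54], [-0.95, 4.09], [0.21, 2.88], [-2.74, 2.74]. Speed limits (rad/s): [2.57, 2.57, 3.14, 3.14, 3.14, 3.14].

INTERFACE

Orientations are given as a rotation vector (axis times angle).
In Python, from workcell import robot gives the robot as it stands.
- The arm moves only by the tool apply_moves, never from a script. Its argument "series" is one flat list of numbers, 7 for each row, row after row: the turn, a rotation vector about the tool's x, y, z in rad, then the shift along the tool's x, y, z in cm, then the gripper's target within -1 to 1 (shut at 1, half-way at 0, fully open at -1). A call has 1 to 12 rows; each row shifts and turns the commanded pose from where the row before left it, along the tool's axes as they then stand; what a row does not reach is not made up. A row lasts 1/8 s, in which the tool goes at most 62.5 mm and 10.7 degrees, less where a joint would pass 70% of its speed; a pose out of reach is approached as far as the arm can. A call is refused whole if a number of a shift passes 6.25 or a number of a turn 0.188, either way. A call with a gripper value outside its range is refused whole. The fingers move at their own pace and stop on an object; "grip_force" is the grip in N (left out, the last holds). Time passes only in rows, so rows that do not move let the fingers close. It gives the time, the measured TCP pose, the force, the opening and the grip force at its end, in the units of the state.
- robot.observe(): the state, without advancing time (a new reading comes with each control period).
- robot.read_camera(name): name is "scene" or "top" or "wrist"; returns the picture (480x640x3 uint8, red, green, blue); there is no depth.
- robot.camera_model(name): a dict with "mtx" (3x3 intrinsics, pixels), "origin" and "orientation" of the camera in the world; the wrist camera has in their place "T_tool_cam" (4x4, takes a point from camera to tool coordinates, whose origin is the TCP and whose axes are the flange's). Camera axes: x right, y down, z forward; pixel columns grow to the right and rows downward; lengths in m; the calibration is good to about 2 mm. A picture is of the moment at which its call begins: read the wrist's pose just before it. camera_model takes no time and is no camera call.
- robot.job_done(): hands the job in; it is judged then, once.
The state is a dict: "clock": time; "qpos": joint angles; "dq": joint speeds; "effort": joint torques, N m; "tool_pos": TCP position; "tcp_rot": TCP orientation; "contact_force": force on the tool from outside, world axes, zero at the start; "wrist_torque": the same for the moment, N m; "opening": finger opening in m; "grip_force": force on a finger pad.
Only numpy, scipy, OpenCV 4.12 (cv2) and the standard library are available. Lean on these libraries where they do the work, as an engineer would, in place of code of your own. Each camera call takes 0.05 s, during which the arm holds its last target. There are 200 camera calls.

TASK

Put the five loose robot parts away after class: set both wheels, both gears and the servo motor down, each in the tray that already holds its own kind. Leave the wheels and gears lying flat and the servo standing upright, every one of them right down on the tray's floor and not on a rim or on another part. Leave the timer and the screwdriver where they lie.

Things in the scene. Friction and masses are not known exactly. Their poses are not given: they have to be found in the camera images.
- wheel_large_c (a point): the larger loose robot wheel, black tyre on a grey five-spoke hub, 60 mm diameter and 26 mm thick, lying flat on the bench. This point is on its axis half-way up (13 mm above its underside); z is its axis, upward.
- wheel_small_c (a point): the smaller loose robot wheel, black tyre on a grey five-spoke hub, 44 mm diameter and 20 mm thick, lying flat on the bench. This point is on its axis half-way up (10 mm above its underside); z is its axis, upward.
- gear_large_c (a point): the larger loose spur gear, off-white nylon, 52 mm over the teeth, rim 10 mm thick, with a 16 mm wide boss standing 4 mm above the rim, lying flat boss up. This point is on its axis half-way up the rim (5 mm above its underside); z is its axis, upward. Grip it across the teeth.
- gear_small_c (a point): the smaller loose spur gear, off-white nylon, 36 mm over the teeth, rim 10 mm thick, with an 11 mm wide boss standing 4 mm above the rim, lying flat boss up. This point is on its axis half-way up the rim (5 mm above its underside); z is its axis, upward. Grip it across the teeth.
- servo_c (a point): the loose black servo motor with a round white horn on top, standing upright on its base: case 40 mm long (its x), 20 mm thick (its y), 42 mm tall with the horn; a mounting flange 29 mm up is 54 mm long (x) and no thicker than the case. This point is at its centre half-way up (21 mm above its underside), z up. Grip it across its flat sides, along y.
- tray_wheels: shallow cream plastic tray, the tray for wheels: two 60 mm wheels already lie in it. They are fixed, 26 mm thick, and fill the strip from x = +38 mm to the far end wall at +99 mm. The rest of the tray is empty. It stands fast. Outside 206 (its x) by 158 (its y) by 35 mm high; walls and floor 4 mm thick, inside 198 by 150 mm. Origin: centre of its underside, z up.
- tray_gears: shallow cream plastic tray, the tray for gears: two large gears and a small one already lie in it. They are fixed, 14 mm high, in the strip from x = +42 mm to the far end wall at +99 mm. The rest of the tray is empty. It stands fast. Outside 206 (its x) by 158 (its y) by 35 mm high; walls and floor 4 mm thick, inside 198 by 150 mm. Origin: centre of its underside, z up.
- tray_servos: shallow cream plastic tray, the tray for servo motors: three servos already stand in it. They are fixed, 42 mm tall, in the strip from x = +43 mm to the far end wall at +99 mm. The rest of the tray is empty. It stands fast. Outside 206 (its x) by 158 (its y) by 35 mm high; walls and floor 4 mm thick, inside 198 by 150 mm. Origin: centre of its underside, z up.
- timer_c (a point): a loose light-blue digital timer, 52 by 52 by 14 mm, lying flat between two of the trays; to be left alone. This point is at its centre.
- screwdriver: a loose screwdriver with a black handle, 150 mm long along its x (handle to -x), about 26 mm thick, lying between two of the trays; to be left alone. Origin under its middle.

How it is judged:
At the end, for the whole second after the job is handed in: Both wheels in the tray of wheels, both gears in that of gears, the servo in that of servos: centre inside the walls, at most 4 mm above its height when resting on the tray floor, tilted under 0.15 rad, at rest. Timer and screwdriver within 25 mm of their start (x of wheel_large_c in the frame of tray_wheels between -0.099 and 0.099 m and y of wheel_large_c in the frame of tray_wheels between -0.075 and 0.075 m and z of wheel_large_c in the frame of tray_wheels between 0.003 and 0.021 m and angle between each of wheel_large_c, wheel_small_c, gear_large_c, gear_small_c, servo_c's own z axis and vertical below 0.15 rad and linear speed of each of wheel_large, wheel_small, gear_large, gear_small, servo below 0.02 m/s and angular speed of each of wheel_large, wheel_small, gear_large, gear_small, servo below 0.2 rad/s and x of wheel_small_c in the frame of tray_wheels between -0.099 and 0.099 m and y of wheel_small_c in the frame of tray_wheels between -0.075 and 0.075 m and z of wheel_small_c in the frame of tray_wheels between 0.003 and 0.018 m and x of gear_large_c in the frame of tray_gears between -0.099 and 0.099 m and y of gear_large_c in the frame of tray_gears between -0.075 and 0.075 m and z of gear_large_c in the frame of tray_gears between 0.003 and 0.013 m and x of gear_small_c in the frame of tray_gears between -0.099 and 0.099 m and y of gear_small_c in the frame of tray_gears between -0.075 and 0.075 m and z of gear_small_c in the frame of tray_gears between 0.003 and 0.013 m and x of servo_c in the frame of tray_servos between -0.099 and 0.099 m and y of servo_c in the frame of tray_servos between -0.075 and 0.075 m and z of servo_c in the frame of tray_servos between 0.003 and 0.029 m and distance of each of timer_c, screwdriver from where it was at the start of the episode below 0.025 m); the robot touches nothing.
It fails at once if the timer has been shifted by more than 25 mm (distance of timer_c from where it was at the start of the episode above 0.025 m).
It fails at once if the screwdriver has been shifted by more than 25 mm (distance of screwdriver from where it was at the start of the episode above 0.025 m).
It also fails if it takes over 122 s, if anything falls off the work surface, if the arm or the gripper's body presses on something with over 40 N, if the wrist force passes 120 N, or if a joint passes its speed limit or range.

## Working session

There is one attempt and no reset: what is moved stays moved. The work goes in short steps, Python scripts to look and compute and a tool call to move; the robot and the scene stay as the last step left them, time stands still between calls to the robot, and variables do not carry over. Pictures are saved under pics/ and viewed, at most 14 in all, crops included, and the job is handed in when it is done.

Besides the shell and the picture viewer there is one more tool, called after "Request:" in YAML: its name, and indented under it one key for each argument. apply_moves: Moves the arm, as the interface text tells. Its arguments: {"type":"object","properties":{"series":{"type":"array","items":{"type":"number"}},"grip_force":{"type":"number"}},"required":["series"]}

```bash
mkdir -p pics; python3 - <<'E'
from workcell import robot
import cv2,numpy as np
np.set_printoptions(precision=4,suppress=True)
for n in("top","scene"):
    im=robot.read_camera(n); cv2.imwrite(f"pics/{n}0.png",im[:,:,::-1])
    print(n,robot.camera_model(n))
print(robot.camera_model("wrist")); s=robot.observe(); print(s)
E
```

```text
top {'mtx': array([[453.0177,   0.    , 316.2168],
       [  0.    , 453.0177, 238.66  ],
       [  0.    ,   0.    ,   1.    ]]), 'origin': array([ 0.3783, -0.0173,  0.774 ]), 'orientation': array([-2.1061,  2.1403, -0.1656])}
scene {'mtx': array([[524.7428,   0.    , 314.8616],
       [  0.    , 524.7428, 239.3811],
       [  0.    ,   0.    ,   1.    ]]), 'origin': array([1.0524, 0.3331, 0.9872]), 'orientation': array([-1.3362, -2.4145,  0.7276])}
{'mtx': array([[345.6257,   0.    , 317.688 ],
       [  0.    , 345.6257, 248.6591],
       [  0.    ,   0.    ,   1.    ]]), 'T_tool_cam': array([[ 0.0005, -0.9604, -0.2787,  0.0808],
       [ 1.    ,  0.0007, -0.0007,  0.0006],
       [ 0.0009, -0.2787,  0.9604, -0.1795],
       [ 0.    ,  0.    ,  0.    ,  1.    ]])}
{'clock': 0.1, 'qpos': array([ 1.1359,  0.2457,  1.5588, -0.    ,  1.3387, -0.1741]), 'dq': array([ 0.0002, -0.0023, -0.0019, -0.    ,  0.0022, -0.002 ]), 'effort': array([  0.0014, -41.6912, -31.5526,   0.0689,   0.031 ,  -0.    ]), 'tool_pos': array([0.1674, 0.6276, 0.2045]), 'tcp_rot': array([-0.4085, -3.1144,  0.0025]), 'contact_force': array([ 0.6032, -0.6509, -1.0143]), 'wrist_torque': array([-0.0321, -0.0086,  0.0225]), 'grip_force': 0.0, 'opening': 0.0936487735882986}
```

View pics/top0.png

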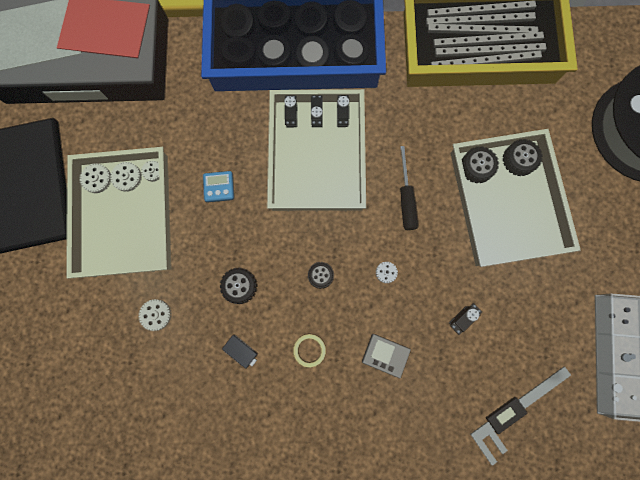

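View pics/scene0.png

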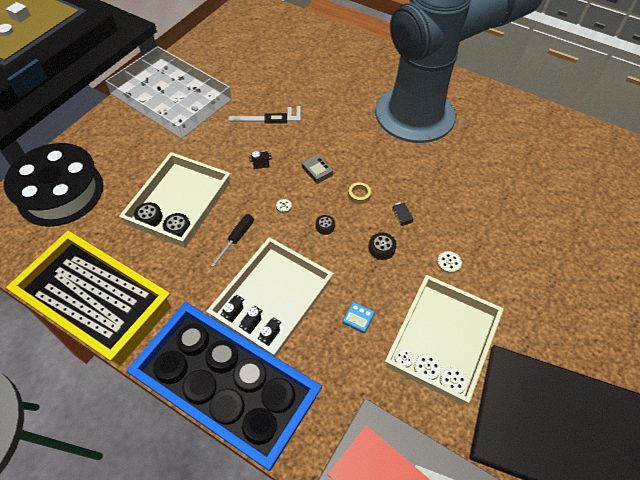

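Top view, in pixels:
- **Loose parts:** large wheel (238,286), small wheel (320,275), large gear (154,315), small gear (387,272) and servo (465,319).
- **Trays:** gears on the left, servos in the middle, wheels on the right.
- **Leave alone:** timer (218,186) and screwdriver (407,190).

Next I'll measure the parts and the tray rims by mask and ray casting.

```bash
cat > h.py <<'E'
import cv2,numpy as np
from scipy.spatial.transform import Rotation as Ro
from workcell import robot
np.set_printoptions(precision=4,suppress=True)
def cam(n):
    m=robot.camera_model(n)
    if n=="wrist":
        s=robot.observe(); R=Ro.from_rotvec(s["tcp_rot"]).as_matrix(); T=m["T_tool_cam"]
        return m["mtx"],s["tool_pos"]+R@T[:3,3],R@T[:3,:3]
    return m["mtx"],np.array(m["origin"]),Ro.from_rotvec(m["orientation"]).as_matrix()
def cast(c,px,z):
    K,o,R=c; px=np.atleast_2d(np.array(px,float))
    d=(R@np.linalg.inv(K)@np.c_[px,np.ones(len(px))].T).T
    return o+d*((z-o[2])/d[:,2])[:,None]
def blob(mask,uv,r):
    m=np.zeros_like(mask); u,v=map(int,uv); m[v-r:v+r,u-r:u+r]=mask[v-r:v+r,u-r:u+r]
    m=cv2.morphologyEx(m,cv2.MORPH_CLOSE,np.ones((3,3),np.uint8))
    cs,_=cv2.findContours(m,cv2.RETR_EXTERNAL,cv2.CHAIN_APPROX_NONE)
    return max(cs,key=cv2.contourArea)
def foreground(im):   # not wood: grey/white/black (low saturation) or very dark
    hsv=cv2.cvtColor(im,cv2.COLOR_RGB2HSV)
    return ((hsv[...,1]<75)|(hsv[...,2]<45)).astype(np.uint8)*255
def goto(xyz,yaw=None):
    """shift in tool axes [cm] and turn about tool z to a target"""
    s=robot.observe(); R=Ro.from_rotvec(s["tcp_rot"]).as_matrix()
    print("tool",s["tool_pos"],"yaw of tool y",np.arctan2(R[1,1],R[0,1]),"t",s["clock"])
    if xyz is not None: print("shift cm",R.T@(np.array(xyz)-s["tool_pos"])*100)
E
python3 - <<'E'
from h import *
parts=dict(WL=((238,286),.013,24),WS=((320,275),.010,18),GL=((154,315),.005,22),GS=((387,272),.005,16),SV=((465,319),.02,22))
im=robot.read_camera("top"); f=foreground(im); cv2.imwrite("pics/fg.png",f); c=cam("top")
for k,(uv,z,r) in parts.items():
    b=blob(f,uv,r); (u,v),rad=cv2.minEnclosingCircle(b); M=cv2.moments(b); ce=(M['m10']/M['m00'],M['m01']/M['m00'])
    p=cast(c,ce,z)[0]; P=cast(c,b[:,0],z)[:,:2]; 
    print(k,ce,p,"diam",2*cv2.minEnclosingCircle(P.astype(np.float32)*1000)[1],cv2.minAreaRect(P.astype(np.float32)*1000))
hsv=cv2.cvtColor(im,cv2.COLOR_RGB2HSV); 
m=((hsv[...,2]>95)&(hsv[...,1]<70)).astype(np.uint8)*255
for n,uv in dict(gears=(118,212),servos=(317,150),wheels=(516,198)).items():
    b=blob(m,uv,80); P=cast(c,b[:,0],.035)[:,:2].astype(np.float32)*1000
    print(n,cv2.minAreaRect(P),cv2.boundingRect(b))
E
```

```text
WL (237.80718787259408, 285.6007494464316) [0.4335 0.1278 0.013 ] diam 62.23127746582031 ((433.8689270019531, 127.61132049560547), (61.00973892211914, 58.66828918457031), 89.13416290283203)
WS (320.4564860426929, 274.7126436781609) [ 0.4498 -0.0114  0.01  ] diam 44.79246139526367 ((449.46600341796875, -11.427549362182617), (42.27356719970703, 43.949283599853516), 89.03890228271484)
GL (154.34206602768901, 314.6924387646432) [0.3874 0.2697 0.005 ] diam 56.52678680419922 ((387.87744140625, 269.4728088378906), (56.30259704589844, 51.54552459716797), 89.19535827636719)
GS (386.20056100981765, 272.1439925198691) [ 0.4529 -0.1229  0.005 ] diam 38.24901580810547 ((453.0875244140625, -122.8843002319336), (36.70683670043945, 36.82843780517578), 70.30007934570312)
SV (464.97731958762887, 318.32336769759445) [ 0.3739 -0.2458  0.02  ] diam 57.46110916137695 ((374.94488525390625, -246.13934326171875), (27.770668029785156, 54.45750427246094), 38.452415466308594)
gears ((561.227294921875, 332.6243896484375), (215.8335418701172, 167.4919891357422), 4.113043308258057) (66, 146, 101, 133)
servos ((665.31787109375, -7.667564392089844), (167.3990478515625, 218.4312286376953), 88.92915344238281) (267, 89, 99, 122)
wheels ((574.4876708984375, -338.40948486328125), (215.031982421875, 167.44366455078125), 8.368075370788574) (453, 129, 128, 138)
```

Sizes match the given ones: large wheel 61 mm, small wheel 43 mm, large gear about 53 mm and small gear 37 mm. I'll turn the tool so its closing axis lies along world X, matching the trays' x axes.

Request:
apply_moves:
  series: [0,0,0.164,0,0,0,-0.6,0,0,0.164,0,0,0,-0.6,0,0,0.164,0,0,0,-0.6,0,0,0.164,0,0,0,-0.6,0,0,0.164,0,0,0,-0.6,0,0,0.164,0,0,0,-0.6,0,0,0.164,0,0,0,-0.6,0,0,0.164,0,0,0,-0.6]
  grip_force: 20

```text
clock: 1.15
tool_pos: [0.1675, 0.6278, 0.205]
tcp_rot: [2.229, 2.213, -0.001]
contact_force: [-0.3, -0.5, 0.3]
opening: 0.0752
grip_force: 0.0
```

Request:
apply_moves:
  series: [0,0,0,-5.1,3.1,0,-0.6,0,0,0,-5.1,3.1,0,-0.6,0,0,0,-5.1,3.1,0,-0.6,0,0,0,-5.1,3.1,0,-0.6,0,0,0,-5.1,3.1,0,-0.6,0,0,0,-5.1,3.1,0,-0.6,0,0,0,-5.1,3.1,0,-0.6,0,0,0,0,0,0,-0.6,0,0,0,0,0,0,-0.6]

```text
clock: 2.28
tool_pos: [0.3836, 0.2707, 0.2053]
tcp_rot: [-2.224, -2.218, 0.0]
contact_force: [0.5, -0.1, 0.5]
opening: 0.0751
grip_force: 0.0
```

```bash
cat >> h.py <<'E'
def look(name):
    c=cam("wrist"); im=robot.read_camera("wrist"); cv2.imwrite(f"pics/{name}.png",im[:,:,::-1]); return c,im
def project(c,P):
    K,o,R=c; q=K@(R.T@(np.array(P)-o)); return q[:2]/q[2]
E
python3 - <<'E'
from h import *
c,im=look("w1"); uv=project(c,[.3874,.2697,.005]); print("expect",uv)
b=blob(foreground(im),uv,65); x,y,w,h=cv2.boundingRect(b);M=cv2.moments(b); ce=(M['m10']/M['m00'],M['m01']/M['m00'])
print(x,y,w,h,cast(c,ce,.005))
goto([.3874,.2697,.003])
E
```

```text
expect [320.4207 225.0421]
296 201 49 49 [[0.3872 0.2699 0.005 ]]
tool [0.3833 0.2712 0.2053] yaw of tool y -0.0009521332881168713 t 2.325
shift cm [-0.1556  0.4202 20.2255]
```

View pics/w1.png

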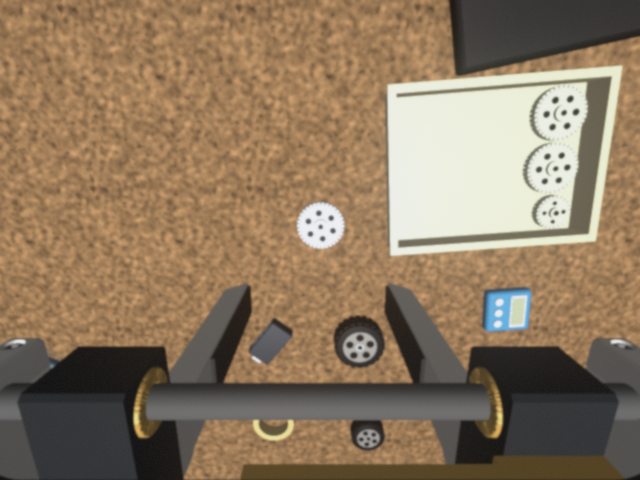

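The wrist view shows the large gear at (320,225) and agrees with the top camera to within 1 mm. The gears tray rim corners are at (388,84), (622,67), (597,241) and (391,254). Going down to grip.

Request:
apply_moves:
  series: [0,0,0,-0.15,0.4,6,-0.6,0,0,0,0,0,6,-0.6,0,0,0,0,0,5,-0.6,0,0,0,0,0,2.6,-0.6,0,0,0,0,0,0.6,-0.6,0,0,0,0,0,0,-0.6,0,0,0,0,0,0,1,0,0,0,0,0,0,1,0,0,0,0,0,0,1,0,0,0,0,0,0,1]

```text
clock: 3.58
tool_pos: [0.3885, 0.2693, 0.0042]
tcp_rot: [2.224, 2.219, 0.002]
contact_force: [-1.0, -0.7, 5.7]
opening: 0.051
grip_force: 20.0
```

```bash
python3 - <<'E'
from h import *
s=robot.observe(); print(s["tool_pos"],s["opening"],s["grip_force"],s["contact_force"])
K,T=robot.camera_model("wrist")["mtx"],robot.camera_model("wrist")["T_tool_cam"]
R=Ro.from_rotvec([-2.224,-2.218,0]).as_matrix(); c=(K,np.array([.3833,.2712,.2053])+R@T[:3,3],R@T[:3,:3])
P=cast(c,[(388,84),(622,67),(597,241),(391,254)],.035); print(P[:,:2],"centre",P.mean(0)[:2]); print(np.linalg.norm(P-np.roll(P,1,0),axis=1))
E
```

```text
[0.3885 0.2693 0.0042] 0.05100001518636045 20.001883506774902 [-0.9745 -0.7207  5.7409]
[[0.4495 0.41  ]
 [0.6628 0.4237]
 [0.6766 0.259 ]
 [0.4616 0.2453]] centre [0.5626 0.3345]
[0.1651 0.2138 0.1653 0.2155]
```

Gripped at 51 mm opening. Next I'll carry it to the tray at (-35,+36) in its frame, which is world (0.525,0.368).

Request:
apply_moves:
  series: [0,0,0,0,0,-5,1,0,0,0,0,0,-3,1,0,0,0,3.3,4.55,0,1,0,0,0,3.3,4.55,0,1,0,0,0,3.2,4.5,0,1,0,0,0,0,0,0,1,0,0,0,0,0,5,1,0,0,0,0,0,2,1,0,0,0,0,0,0.4,1,0,0,0,0,0,0,1,0,0,0,0,0,0,1]

```text
clock: 4.95
tool_pos: [0.5251, 0.3672, 0.0111]
tcp_rot: [2.223, 2.218, 0.004]
contact_force: [-0.3, 0.0, -0.3]
opening: 0.051
grip_force: 20.0
```

Request:
apply_moves:
  series: [0,0,0,0,0,0.15,1,0,0,0,0,0,0,0.6,0,0,0,0,0,0,-0.4,0,0,0,0,0,0,-0.4,0,0,0,0,0,0,-0.4,0,0,0,0,0,-3,-0.4,0,0,0,0,0,-6,-0.4,0,0,0,0,0,-6,-0.4,0,0,0,-5,-1,0,-0.4,0,0,0,-5,-1,0,-0.4,0,0,0,0,0,0,-0.4]

```text
clock: 6.32
tool_pos: [0.5032, 0.2647, 0.1578]
tcp_rot: [-2.227, -2.216, 0.001]
contact_force: [0.6, 0.3, -0.0]
opening: 0.0659
grip_force: 0.0
```

```bash
python3 - <<'E'
from h import *
c,im=look("w2"); goto([.4529,-.1229,.003])
for z,p in ((.009,[.525,.368,.009]),): print(project(c,p))
E
```

```text
tool [0.5038 0.266  0.1581] yaw of tool y -0.004029998316304116 t 6.375
shift cm [-38.9197  -4.9382  15.4969]
[340.688  122.9114]
```

View pics/w2.png

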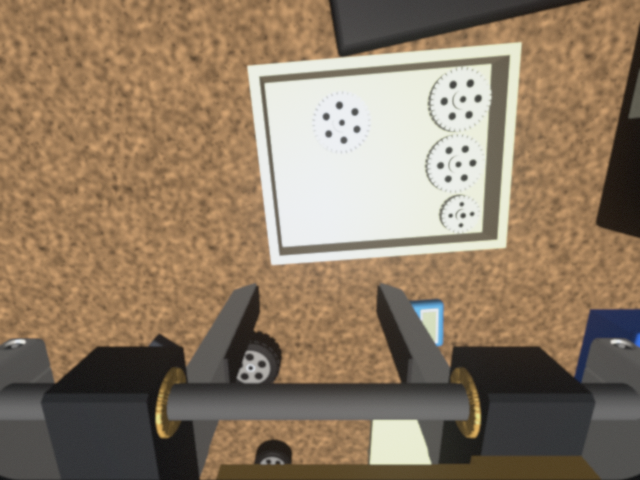

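The large gear lies flat in its tray at (341,123), where I predicted. Next, the small gear.

Request:
apply_moves:
  series: [0,0,0,-5.56,-0.7,0,-0.4,0,0,0,-5.56,-0.7,0,-0.4,0,0,0,-5.56,-0.7,0,-0.4,0,0,0,-5.56,-0.7,0,-0.4,0,0,0,-5.56,-0.7,0,-0.4,0,0,0,-5.56,-0.7,0,-0.4,0,0,0,-5.56,-0.7,0,-0.4,0,0,0,0,0,3,-0.4,0,0,0,0,0,0,-0.4,0,0,0,0,0,0,-0.4]

```text
clock: 7.62
tool_pos: [0.455, -0.1217, 0.1287]
tcp_rot: [2.221, 2.221, 0.001]
contact_force: [0.4, 0.3, 0.5]
opening: 0.0655
grip_force: 0.0
```

```bash
python3 - <<'E'
from h import *
c,im=look("w3"); uv=project(c,[.4529,-.1229,.005]); print("expect",uv)
b=blob(foreground(im),uv,60); x,y,w,h=cv2.boundingRect(b);M=cv2.moments(b); ce=(M['m10']/M['m00'],M['m01']/M['m00'])
p=cast(c,ce,.005)[0]; print(x,y,w,h,p); goto([p[0],p[1],.0035])
E
```

```text
expect [314.5057 243.1426]
293 223 43 41 [ 0.4523 -0.1228  0.005 ]
tool [ 0.4551 -0.1217  0.129 ] yaw of tool y -0.00021923319126112772 t 7.675
shift cm [-0.0998 -0.2981 12.5543]
```

Request:
apply_moves:
  series: [0,0,0,-0.1,-0.3,5,-0.4,0,0,0,0,0,5,-0.4,0,0,0,0,0,2,-0.4,0,0,0,0,0,0.5,-0.4,0,0,0,0,0,0,-0.4,0,0,0,0,0,0,1,0,0,0,0,0,0,1,0,0,0,0,0,0,1,0,0,0,0,0,0,1]

```text
clock: 8.8
tool_pos: [0.4514, -0.1234, 0.0033]
tcp_rot: [2.223, 2.219, 0.0]
contact_force: [-0.1, 0.3, 3.2]
opening: 0.035
grip_force: 20.0
```

Request:
apply_moves:
  series: [0,0,0,0,0,-5,1,0,0,0,0,0,-3,1,0,0,0,5.97,1.03,0,1,0,0,0,5.97,1.03,0,1,0,0,0,5.97,1.03,0,1,0,0,0,5.97,1.03,0,1,0,0,0,5.97,1.03,0,1,0,0,0,5.97,1.03,0,1,0,0,0,5.97,1.03,0,1,0,0,0,0,0,0,1,0,0,0,0,0,0,1]

```text
clock: 10.18
tool_pos: [0.5235, 0.2941, 0.0824]
tcp_rot: [-2.223, -2.219, 0.002]
contact_force: [0.5, 0.7, -0.9]
opening: 0.035
grip_force: 20.0
```

```bash
python3 - <<'E'
from h import *
goto([.524,.2955,.0085]); print(robot.observe()["opening"])
E
```

```text
tool [0.5235 0.2941 0.0824] yaw of tool y -0.0016995172866136738 t 10.175
shift cm [0.1458 0.0546 7.3912]
0.03497946870063878
```

Request:
apply_moves:
  series: [0,0,0,0.1,0.05,5,1,0,0,0,0,0,2,1,0,0,0,0,0,0.45,1,0,0,0,0,0,0,1,0,0,0,0,0,0,0.4,0,0,0,0,0,0,-0.1,0,0,0,0,0,0,-0.1,0,0,0,0,0,0,-0.1]

```text
clock: 11.18
tool_pos: [0.5246, 0.2956, 0.0087]
tcp_rot: [2.223, 2.219, 0.0]
contact_force: [0.4, -0.4, 1.0]
opening: 0.0514
grip_force: 0.0
```

Request:
apply_moves:
  series: [0,0,0,0,0,-3,-0.1,0,0,0,0,0,-6,-0.1,0,0,0,0,0,-4,-0.8,0,0,0,-4.2,-2.26,0,-0.8,0,0,0,-4.2,-2.26,0,-0.8,0,0,0,-4.2,-2.26,0,-0.8,0,0,0,-4.2,-2.26,0,-0.8,0,0,0,0,0,0,-0.8,0,0,0,0,0,0,-0.8]

```text
clock: 12.3
tool_pos: [0.4344, 0.128, 0.1389]
tcp_rot: [2.223, 2.219, 0.002]
contact_force: [-0.0, -0.0, 0.1]
opening: 0.0847
grip_force: 0.0
```

```bash
python3 - <<'E'
from h import *
c,im=look("w4"); uv=project(c,[.4335,.1278,.013]); print("expect",uv)
b=blob(foreground(im),uv,65); x,y,w,h=cv2.boundingRect(b);M=cv2.moments(b); ce=(M['m10']/M['m00'],M['m01']/M['m00'])
p=cast(c,ce,.013)[0]; print(x,y,w,h,p); goto([p[0],p[1],.0035])
E
```

```text
expect [315.7627 241.5129]
283 210 66 67 [0.4331 0.1268 0.013 ]
tool [0.4345 0.1283 0.1389] yaw of tool y -0.0013771058071404823 t 12.35
shift cm [-0.1477 -0.1494 13.5368]
```

View pics/w4.png

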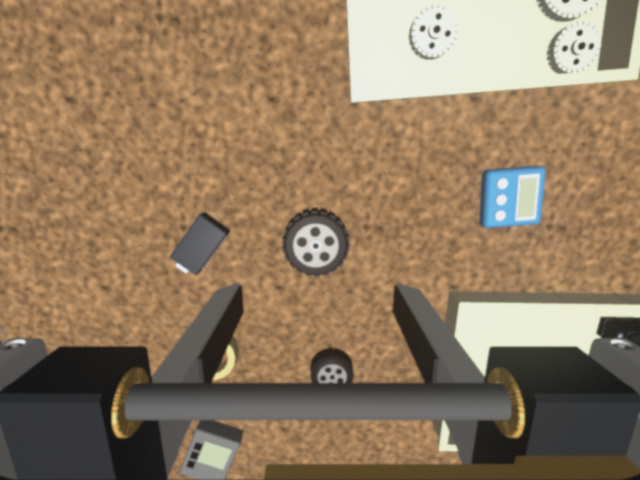

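The small gear is in its tray at (434,32) and the large wheel is at (316,242). Picking up the large wheel.

Request:
apply_moves:
  series: [0,0,0,-0.15,-0.15,6,-0.8,0,0,0,0,0,5,-0.8,0,0,0,0,0,2,-0.8,0,0,0,0,0,0.5,-0.8,0,0,0,0,0,0,-0.8,0,0,0,0,0,0,1,0,0,0,0,0,0,1,0,0,0,0,0,0,1,0,0,0,0,0,0,1]
  grip_force: 25

```text
clock: 13.48
tool_pos: [0.4328, 0.1262, 0.0041]
tcp_rot: [2.223, 2.219, 0.001]
contact_force: [-0.5, 0.2, 5.2]
opening: 0.0592
grip_force: 25.0
```

Request:
apply_moves:
  series: [0,0,0,0,0,-5,1,0,0,0,0,0,-4,1,0,0,0,-5.42,1.23,0,1,0,0,0,-5.42,1.23,0,1,0,0,0,-5.42,1.23,0,1,0,0,0,-5.42,1.23,0,1,0,0,0,-5.42,1.23,0,1,0,0,0,-5.42,1.23,0,1,0,0,0,-5.42,1.23,0,1,0,0,0,-5.42,1.23,0,1,0,0,0,0,0,0,1,0,0,0,0,0,0,1]

```text
clock: 14.98
tool_pos: [0.5292, -0.3067, 0.0927]
tcp_rot: [-2.222, -2.218, -0.0]
contact_force: [0.5, 0.2, -0.8]
opening: 0.0595
grip_force: 25.0
```

```bash
python3 - <<'E'
from h import *
c,im=look("w5"); goto([.5315,-.3073,.0085]); print(robot.observe()["opening"])
E
```

```text
tool [ 0.5293 -0.3062  0.0929] yaw of tool y -0.0012855668099549466 t 15.025
shift cm [-0.1189  0.2298  8.4357]
0.059706788325935865
```

View pics/w5.png

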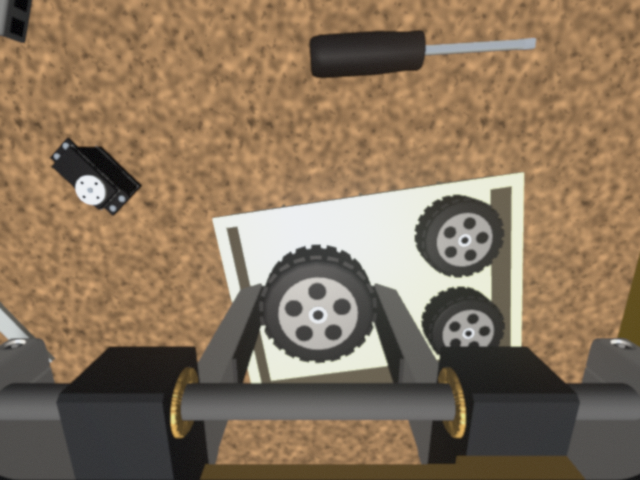

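The large wheel is held over the empty part of its tray at (318,310), and the fingers clear the tray's own wheels. Lowering it.

Request:
apply_moves:
  series: [0,0,0,-0.1,0.2,5,1,0,0,0,0,0,3,1,0,0,0,0,0,0.45,1,0,0,0,0,0,0,1,0,0,0,0,0,0,0,0,0,0,0,0,0,-0.45,0,0,0,0,0,0,-0.45,0,0,0,0,0,0,-0.45]

```text
clock: 16.02
tool_pos: [0.5319, -0.3088, 0.0092]
tcp_rot: [2.223, 2.219, -0.0]
contact_force: [0.5, -0.1, -0.2]
opening: 0.068
grip_force: 0.0
```

Request:
apply_moves:
  series: [0,0,0,0,0,-3,-0.45,0,0,0,0,0,-6,-0.45,0,0,0,0,0,-4,-0.45,0,0,0,5.92,-1.64,0,-0.5,0,0,0,5.92,-1.64,0,-0.5,0,0,0,5.92,-1.64,0,-0.5,0,0,0,5.92,-1.64,0,-0.5,0,0,0,5.92,-1.64,0,-0.5,0,0,0,0,0,0,-0.5,0,0,0,0,0,0,-0.5]

```text
clock: 17.27
tool_pos: [0.4508, -0.0128, 0.1393]
tcp_rot: [2.223, 2.219, 0.0]
contact_force: [-0.6, -0.5, 0.5]
opening: 0.0706
grip_force: 0.0
```

```bash
python3 - <<'E'
from h import *
c,im=look("w6"); uv=project(c,[.4498,-.0114,.010]); print("expect",uv)
b=blob(foreground(im),uv,60); x,y,w,h=cv2.boundingRect(b);M=cv2.moments(b); ce=(M['m10']/M['m00'],M['m01']/M['m00'])
p=cast(c,ce,.010)[0]; print(x,y,w,h,p); goto([p[0],p[1],.0035])
E
```

```text
expect [315.6871 238.8131]
291 215 48 48 [ 0.4489 -0.0115  0.01  ]
tool [ 0.451  -0.0133  0.1393] yaw of tool y -0.0028319520229807783 t 17.325
shift cm [ 0.1859 -0.2141 13.5795]
```

Request:
apply_moves:
  series: [0,0,0,0.2,-0.2,6,-0.5,0,0,0,0,0,5,-0.5,0,0,0,0,0,2,-0.5,0,0,0,0,0,0.55,-0.5,0,0,0,0,0,0,-0.5,0,0,0,0,0,0,1,0,0,0,0,0,0,1,0,0,0,0,0,0,1,0,0,0,0,0,0,1]

```text
clock: 18.45
tool_pos: [0.4489, -0.0105, 0.004]
tcp_rot: [2.223, 2.219, 0.001]
contact_force: [-0.8, -0.0, 3.9]
opening: 0.0437
grip_force: 25.0
```

Request:
apply_moves:
  series: [0,0,0,0,0,-5,1,0,0,0,0,0,-4,1,0,0,0,-5.29,1.31,0,1,0,0,0,-5.29,1.31,0,1,0,0,0,-5.29,1.31,0,1,0,0,0,-5.29,1.31,0,1,0,0,0,-5.29,1.31,0,1,0,0,0,-5.29,1.31,0,1,0,0,0,-5.29,1.31,0,1,0,0,0,0,0,0,1,0,0,0,0,0,0,1]

```text
clock: 19.82
tool_pos: [0.539, -0.3801, 0.0928]
tcp_rot: [-2.222, -2.218, -0.0]
contact_force: [0.6, 0.2, -1.0]
opening: 0.0435
grip_force: 25.0
```

```bash
python3 - <<'E'
from h import *
c,im=look("w7"); goto([.5404,-.3818,.0085]); print(robot.observe()["opening"])
E
```

```text
tool [ 0.539  -0.3796  0.0929] yaw of tool y -0.0012645249471946373 t 19.875
shift cm [-0.233   0.1437  8.4411]
0.04314929382983951
```

View pics/w7.png

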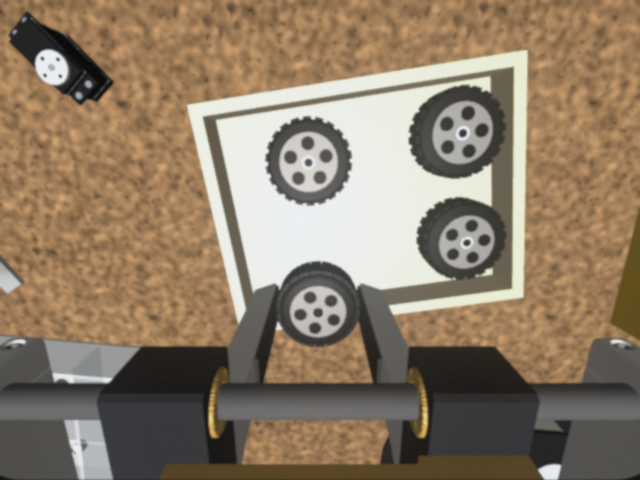

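The large wheel lies flat in the tray at (309,160) and the small wheel is held. I'll check its clearance to the near wall from the rim corners before lowering.

```bash
python3 - <<'E'
from h import *
c=cam("wrist"); P=cast(c,[(189,105),(527,51),(524,297)],.035)[:,:2]; print(P, "centre",(P[0]+P[2])/2)
x=(P[1]-P[0])/np.linalg.norm(P[1]-P[0]); y=np.array([-x[1],x[0]]); d=np.array([.5404,-.3818])-(P[0]+P[2])/2
print("target in tray",d@x,d@y)
E
```

```text
[[ 0.4576 -0.2712]
 [ 0.6683 -0.2406]
 [ 0.6935 -0.4045]] centre [ 0.5755 -0.3379]
target in tray -0.041082615819834224 -0.038431980421575335
```

Request:
apply_moves:
  series: [0,0,0,-0.2,0.15,5,1,0,0,0,0,0,3,1,0,0,0,0,0,0.45,1,0,0,0,0,0,0,1,0,0,0,0,0,0,0.4,0,0,0,0,0,0,-0.15,0,0,0,0,0,0,-0.15,0,0,0,0,0,0,-0.15]

```text
clock: 20.88
tool_pos: [0.5409, -0.383, 0.0092]
tcp_rot: [2.224, 2.219, -0.0]
contact_force: [-0.6, 0.0, 0.7]
opening: 0.0544
grip_force: 0.0
```

Request:
apply_moves:
  series: [0,0,0,0,0,-3,-0.15,0,0,0,0,0,-6,-0.15,0,0,0,0,0,-6,-0.15,0,0,0,3.4,-4.15,0,-0.2,0,0,0,3.4,-4.15,0,-0.2,0,0,0,3.4,-4.15,0,-0.2,0,0,0,3.4,-4.15,0,-0.2,0,0,0,0,0,0,-0.2,0,0,0,0,0,0,-0.2]

```text
clock: 22.0
tool_pos: [0.3758, -0.2473, 0.1598]
tcp_rot: [2.222, 2.218, -0.0]
contact_force: [0.3, -0.0, 0.6]
opening: 0.0568
grip_force: 0.0
```

```bash
python3 - <<'E'
from h import *
c,im=look("w8"); goto([.3739,-.2458,.0035]); print(project(c,[.3739,-.2458,.021]))
E
```

```text
tool [ 0.3761 -0.2476  0.1598] yaw of tool y -0.0022101937343356067 t 22.05
shift cm [ 0.2052 -0.2362 15.6303]
[314.7175 236.0066]
```

View pics/w8.png

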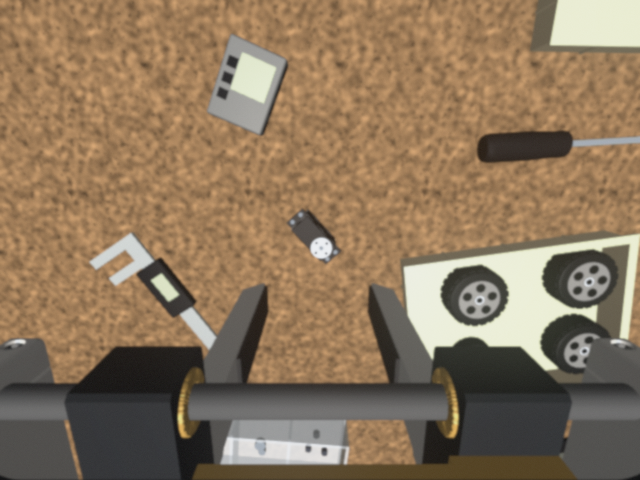

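The servo is at (314,236), its horn at (321,248), with the flange running from about (298,218) to (332,254). Measuring its angle.

```bash
python3 - <<'E'
from h import *
c=cam("wrist"); im=cv2.imread("pics/w8.png")[:,:,::-1].copy()
b=blob(foreground(im),(314,236),45); P=(cast(c,b[:,0],.029)[:,:2]*1000).astype(np.float32); r=cv2.minAreaRect(P); print(r,cv2.minAreaRect(b))
goto([r[0][0]/1000,r[0][1]/1000,.0035])
E
```

```text
((373.8539733886719, -244.3930206298828), (25.423707962036133, 54.358856201171875), 37.09318923950195) ((313.9146728515625, 235.768310546875), (57.315773010253906, 27.018062591552734), 51.34019088745117)
tool [ 0.3761 -0.2476  0.1598] yaw of tool y -0.0022101937343356067 t 22.05
shift cm [ 0.3459 -0.2411 15.6301]
```

Request:
apply_moves:
  series: [0,0,0,0.3,-0.24,0,-0.2,0,0,-0.163,0,0,0,-0.2,0,0,-0.163,0,0,0,-0.2,0,0,-0.163,0,0,0,-0.2,0,0,-0.163,0,0,0,-0.2,0,0,0,0,0,6,-0.2,0,0,0,0,0,2,-0.2,0,0,0,0,0,0,-0.2,0,0,0,0,0,0,-0.2]

```text
clock: 23.18
tool_pos: [0.3736, -0.2445, 0.0801]
tcp_rot: [1.395, 2.813, -0.001]
contact_force: [0.4, -1.3, 0.0]
opening: 0.0565
grip_force: 0.0
```

```bash
python3 - <<'E'
from h import *
c,im=look("w9"); goto([.3739,-.2451,.0035]); uv=project(c,[.3739,-.2451,.025]); print(uv)
b=blob(foreground(im),uv,65); P=(cast(c,b[:,0],.029)[:,:2]*1000).astype(np.float32); print(cv2.minAreaRect(P),cv2.boundingRect(b))
E
```

```text
tool [ 0.3738 -0.2446  0.0804] yaw of tool y 0.6500979014612198 t 23.225
shift cm [-0.0261 -0.0184  7.6897]
[316.4417 266.8115]
((373.02618408203125, -244.00521850585938), (21.176979064941406, 54.08726501464844), 40.19914627075195) (300, 229, 33, 74)
```

View pics/w9.png

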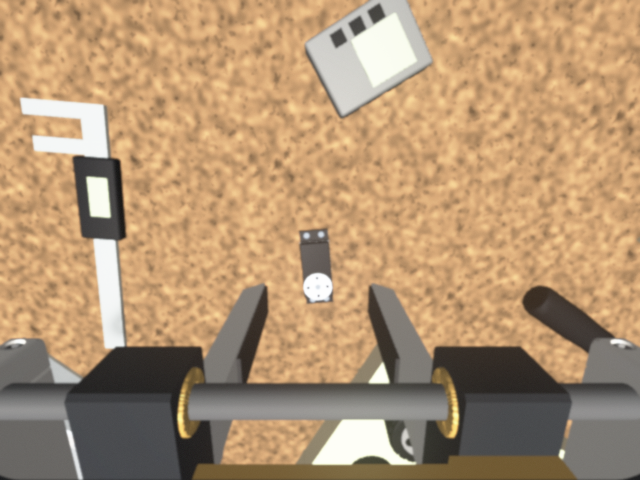

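The servo's sides are nearly parallel to the fingers, so a 0.05 rad correction is enough. Gripping now.

Request:
apply_moves:
  series: [0,0,-0.05,0,0,3,-0.2,0,0,0,0,0,3,-0.2,0,0,0,0,0,1.3,-0.2,0,0,0,0,0,0.3,-0.2,0,0,0,0,0,0,-0.2,0,0,0,0,0,0,1,0,0,0,0,0,0,1,0,0,0,0,0,0,1,0,0,0,0,0,0,1,0,0,0,0,0,0,1]

```text
clock: 24.48
tool_pos: [0.3728, -0.2436, 0.0031]
tcp_rot: [-1.325, -2.849, 0.0]
contact_force: [-1.0, -0.5, 1.8]
opening: 0.0199
grip_force: 24.9
```

Request:
apply_moves:
  series: [0,0,0,0,0,-5,1,0,0,0,0,0,-5,1,0,0,0.177,0,0,0,1,0,0,0.177,0,0,0,1,0,0,0.177,0,0,0,1,0,0,0.177,0,0,0,1,0,0,0,0,0,0,1]

```text
clock: 25.35
tool_pos: [0.3726, -0.2434, 0.1027]
tcp_rot: [-2.228, -2.215, -0.0]
contact_force: [-0.1, 0.5, -0.8]
opening: 0.02
grip_force: 24.9
```

Request:
apply_moves:
  series: [0,0,0,3.96,4.22,0,1,0,0,0,3.96,4.22,0,1,0,0,0,3.96,4.22,0,1,0,0,0,3.96,4.22,0,1,0,0,0,3.96,4.22,0,1,0,0,0,3.96,4.22,0,1,0,0,0,0,0,0,1,0,0,0,0,0,0,1]

```text
clock: 26.35
tool_pos: [0.6272, -0.0081, 0.1023]
tcp_rot: [-2.227, -2.214, 0.002]
contact_force: [-0.1, 0.3, -0.3]
opening: 0.0195
grip_force: 24.9
```

```bash
python3 - <<'E'
from h import *
c,im=look("w10"); goto([.627,-.007,.0085]); print(robot.observe()["opening"])
E
```

```text
tool [ 0.627  -0.0086  0.1025] yaw of tool y -0.007332434405230425 t 26.4
shift cm [0.1584 0.0144 9.3975]
0.020231045218668576
```

View pics/w10.png

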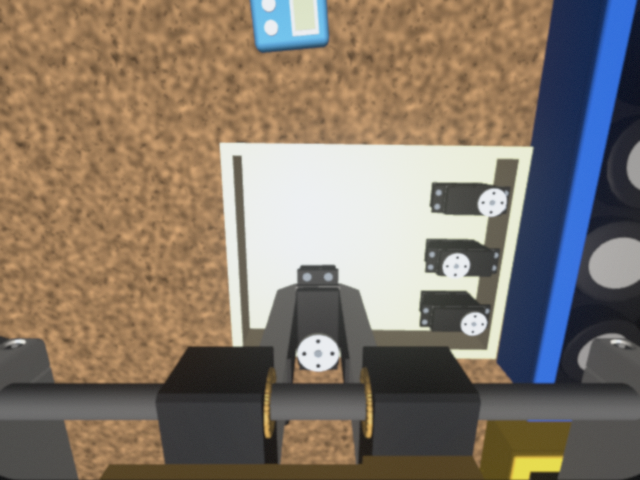

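The servo is held upright over the empty part of the servos tray, and the tray's own three servos are well clear to the right. Setting it down, then retreating.

Request:
apply_moves:
  series: [0,0,0,0.15,0,5,1,0,0,0,0,0,3,1,0,0,0,0,0,1.1,1,0,0,0,0,0,0.4,1,0,0,0,0,0,0,1,0,0,0,0,0,0,0.5,0,0,0,0,0,0,0.2,0,0,0,0,0,0,0.2,0,0,0,0,0,0,0.2]

```text
clock: 27.52
tool_pos: [0.6279, -0.0065, 0.0081]
tcp_rot: [2.23, 2.213, 0.0]
contact_force: [0.4, -0.0, -0.9]
opening: 0.0376
grip_force: 0.0
```

Request:
apply_moves:
  series: [0,0,0,0,0,-3,0.2,0,0,0,0,0,-6,0.2,0,0,0,0,0,-6,0.2,0,0,0,0,-6,0,0.2,0,0,0,0,-6,0,0.2,0,0,0,0,-6,0,0.2,0,0,0,0,-4,0,0.2,0,0,0,0,0,0,0.2,0,0,0,0,0,0,0.2]

```text
clock: 28.65
tool_pos: [0.4087, -0.005, 0.1586]
tcp_rot: [2.229, 2.211, 0.001]
contact_force: [-0.6, 0.5, -0.0]
opening: 0.0376
grip_force: 0.0
```

```bash
python3 - <<'E'
from h import *
im=robot.read_camera("scene"); cv2.imwrite("pics/s1.png",cv2.resize(im[120:410,90:540],None,fx=1.7,fy=1.7)[:,:,::-1])
im=robot.read_camera("top"); cv2.imwrite("pics/t1.png",im[:,:,::-1])
E
```

```text
(no output)
```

View pics/s1.png

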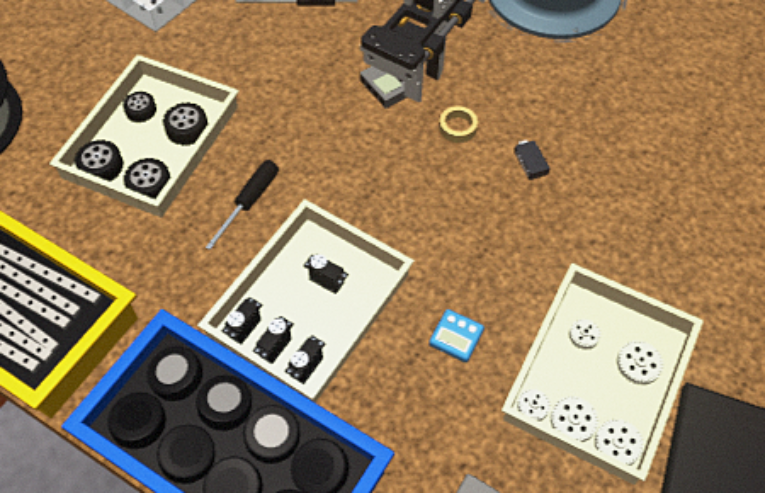

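View pics/t1.png

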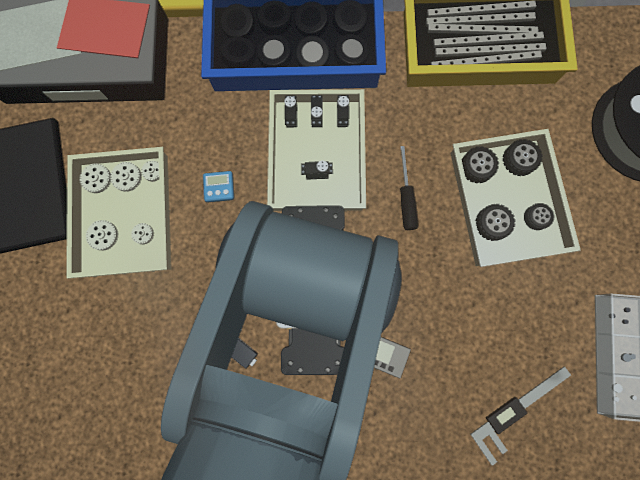

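Both views show all five parts down in the right trays: wheels at (495,222) and (539,216), gears at (102,235) and (142,234), and the servo upright at (317,169). The timer (218,186) and screwdriver (407,190) haven't moved, and the arm is clear of everything.

```bash
python3 -c "
from workcell import robot
print(robot.job_done())"
```

```text
the job is handed in; nothing more can be done
None
```

The job is handed in at about 29 s of the 122 s allowed: the last pictures show both wheels and both gears lying flat and the servo upright, each in its own tray, with the timer and screwdriver not visibly moved; no verdict was returned.

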